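# Dock a battery pack under the hold-down spring

### The job

Put the bike-light battery pack on charge: with the fingertips press hard down on the ribbed pad behind its yellow rib until it sinks into the dock, and keep pressing while you slide it under the orange bridge and its leaf spring, until it is fully home against the end stop. Then let go and draw back. Nothing is picked up: do not lift the pack out of the dock, and leave the other things on the bench alone.

Things in the scene. Friction and masses are not known exactly. Their poses are not given: they have to be found in the camera images.
- battery_pack: black battery pack with a blue label, 120 (its x) x 50 (y) x 22 mm high, loose, about 0.22 kg, lying in the dock's channel with x along the slide direction. Origin: middle of its underside; +x points to the nose, the end with brass contacts that goes under the bridge.
- rib (a point): middle of the top of the yellow finger rib across the pack, 18 mm behind the pack's middle. The rib is 8 mm thick along x, 46 mm wide and stands 8 mm above the pack's top. Push forward against its rear face; it stays 6 mm short of the bridge when the pack is home.
- press_pad (a point): middle of the press pad on the pack's top face: 38 mm behind the pack's middle, 16 mm behind the rib's rear face, 22 mm above the pack's underside. 44 mm above the bench at the start, 34 mm with the bed fully down.
- dock: grey charging dock fixed to the bench, 262 x 84 mm, with a channel 53 mm wide, side guides 30 mm high. Origin: on the bench, under the middle of the pack when that is fully home: the pack's x in this frame is 0 when home, -70 to -95 mm at the start. +x is the slide direction, from the open end to the end stop; z up.
- bridge (a point): middle of the underside of the orange bridge across the dock, 39 mm above the bench; it is 12 mm thick along x, its top 54 mm high. The pack's top stands 44 mm high when nothing presses it and butts against the bridge; pressed down more than 5 mm (7 to 10 mm is best) it enters.
- end_stop (a point): middle of the upper edge of the end stop's face, 38 mm above the bench, 60 mm ahead of the dock's origin. The pack's nose touches this face when home.
- dock_bed (a joint): sprung aluminium floor of the channel on which the pack lies: how far it is pressed down, m; 0 at rest apart from a small sag, 0.010 at its lower stop. It pushes up with 10 N at 0 and 15 N at 0.010, and rises again when let go.
- dock_leaf (a joint): steel leaf spring hinged under the bridge, 46 x 26 mm, sloping down towards the end stop; angle it has been lifted by, rad: 0 with nothing under it (tip about 28 mm above the bench), about 0.1 to 0.3 with the pack under it. It drags on the pack's top with roughly 5 to 8 N down.
- grease_pot: white grease pot with green lid, 68 x 68 x 48 mm; origin under its middle. Leave alone.
- tape_roll: green tape roll lying flat, 72 x 72 x 24 mm; origin under its middle. Leave alone.
- wrench_13: steel combination wrench, 29 x 177 x 7 mm, long along its y; origin under its middle. Leave alone.
- patch_tin: red patch tin, 46 x 66 x 17 mm; origin under its middle. Leave alone.
- broom_stick: wooden broom stick, 27 mm thick, leaning fixed at the near edge of the bench between the arm's start and the dock; origin near its foot on the floor. Its upper end stands 330 mm above the bench, 94 mm ahead of (+x) and 164 mm to the left of (+y) this origin. Raise the tool well over it, or go round it, on the way.
- tyre_lever: yellow tyre lever, 16 x 123 x 9 mm, long along its y; origin under its middle. Leave alone.

How it is judged:
By the outcome, as a careful person would: the job done as asked, in the order asked, and still so for the second after the job is handed in, with the robot touching nothing.
It also fails if it takes over 38 s, if anything falls off the work surface, if the arm or the gripper's body presses on something with over 40 N, if the wrist force passes 120 N, or if a joint passes its speed limit or range.

### The arm

A 6-joint arm with a two-finger parallel gripper is mounted at the origin on a cart in front of the work surface, level with it; the furniture and walls round the work are solid. World frame = base frame: x ahead of the robot, y to its left, z up, the work surface at z = 0. Lengths are in m, angles in degrees, forces in N, time in s.
With the tool pointing down it reaches from about 0.375 to 0.75 m from the base axis. Payload 9 kg.
Tool frame: the origin (TCP) lies where the fingers leave the gripper's body, on its centre line; the fingertips stand 73 mm ahead of it and the grasp point (between the pads) lies 54 mm ahead of it (robot.tip_reach is the distance from the TCP to the fingertips, in m); z points along the fingers, y is the line along which they close (so a half turn about z gives the same grasp; the last joint's range is limited). The gripper opens to 85 mm and grips with 20 to 120 N. Pads are 22 mm wide; open, the fingers measure 114 mm over their backs; the gripper's body (76 mm by 85 mm) begins 54 mm behind the grasp point. The pads swing forward as they close: fully open they stand 13 mm farther back than shut.
Start: joints at [63.959, 5.964, 5.575, 89.605, 0, 77.527], TCP at [0.141, 0.583, 0.304] pointing down, gripper open.
Joint ranges: [-171.21, 171.21], [-48.23, 106.86], [-62.78, 66.21], [-105.2, 120.99], [-86.42, 89.51], [-180, 180]. Speed limits (degrees/s): [127.2, 127.2, 147.25, 180, 180, 180].

### API

Orientations are given as [roll, pitch, yaw] about the fixed x, y, z axes, in that order (R = Rz(yaw) Ry(pitch) Rx(roll)).
In Python, from plant import robot gives the robot as it stands. Calls block until the motion is done:
- robot.move_pose(position, orientation): joint-space move of the TCP to a pose.
- robot.line_to(position, vel=0.15, rotation=None, guard=None): straight line of the TCP; rotation=None keeps the orientation; vel is the mean speed in m/s. With guard (N) it stops when the force on the tool has changed by that much, and returns True; else False.
- robot.goto_joints(angles): joint-space move.
- robot.set_gripper(opening): finger opening in m; the grip force is fixed at half the most; returns when the fingers have stopped.
- robot.pause(seconds).
- robot.ik(position, orientation): joint angles nearest the present ones, or None.
- robot.observe(): the state.
- robot.grab_frame(name): name is "side" or "top"; returns the picture (480x640x3 uint8, blue, green, red); there is no depth.
- robot.get_calibration(name): a dict with "vertical_fov" (degrees; the focal length in pixels is half the picture's height over the tangent of half this angle, whatever the lens; pixels are square), "cx", "cy" (the principal point, pixels), "rvec" (rotation vector, rad) and "tvec" (3), from world to camera coordinates, as OpenCV has them. Camera axes: x right, y down, z forward; pixel columns grow to the right and rows downward; lengths in m; the calibration is good to about 2 mm. A picture is of the moment at which its call begins. get_calibration takes no time and is no camera call.
A pose or a line that the arm cannot do raises robot.IKError and nothing moves.
- robot.job_done(): hands the job in; it is judged then, once.
The state is a dict: "time": time; "q": joint angles; "qvel": joint speeds; "joint_torque": joint torques, N m; "tool_pos": TCP position; "tcp_rot": TCP orientation; "ft_force": force on the tool from outside, world axes, zero at the start; "torque": the same for the moment, N m; "gripper_width": finger opening in m; "gripper_force": force on a finger pad.
Only numpy, scipy, OpenCV 4.12 (cv2) and the standard library are available. Lean on these libraries where they do the work, as an engineer would, in place of code of your own. Each camera call takes 0.05 s, during which the arm holds its last target. There are 200 camera calls.

## Working session

There is one attempt and no reset: what is moved stays moved. The work goes in short steps, each a Python script; the robot and the scene stay as the last script left them, time stands still between calls to the robot, and variables do not carry over. Pictures are saved under pics/ and viewed, at most 10 in all, crops included, and the job is handed in when it is done.

```bash
ls; mkdir -p pics; python3 - <<'E'
from plant import robot
import cv2
for n in("side","top"):
    cv2.imwrite(f"pics/{n}0.png",robot.grab_frame(n)); print(n,robot.get_calibration(n))
o=robot.observe(); print(o["time"],o["tool_pos"],o["tcp_rot"],o["gripper_width"],robot.tip_reach)
E
```

```text
pics
side {'vertical_fov': 44.85998259168724, 'cx': 317.1463083358522, 'cy': 242.35664338663307, 'rvec': array([ 1.95339809, -0.01234772,  0.0330361 ]), 'tvec': array([-0.49289964, -0.23127702,  1.63490636])}
top {'vertical_fov': 45.4567517086123, 'cx': 320.56695516103304, 'cy': 241.32443038313698, 'rvec': array([ 2.1942684 , -2.16709546,  0.10343526]), 'tvec': array([0.24065939, 0.46531569, 1.22752191])}
0.1 [0.14063108 0.58307568 0.3032023 ] [-1.79934474e+02 -1.47531077e-02  1.66434991e+02] 0.08579178632174024 0.0726
```

View pics/side0.png

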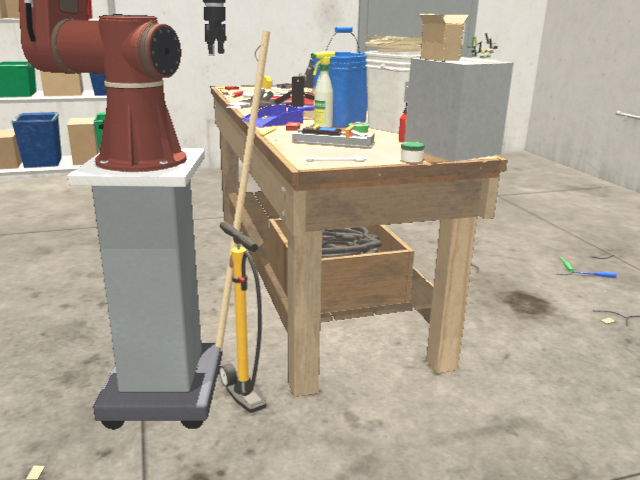

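View pics/top0.png

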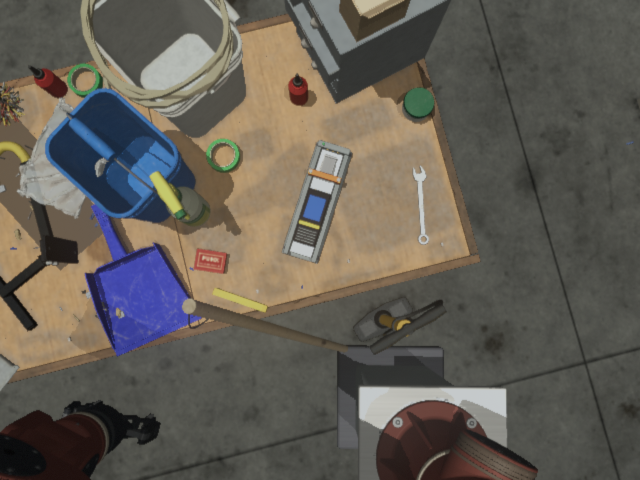

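Top view: dock runs from about (302,250) to (333,150), orange bridge at (323,176), yellow rib at (309,224), blue label (315,207). The stick's upper end is at (190,306) and its foot is by the cart. Next I mask the colours and cast rays.

```bash
cat > h.py <<'E'
import numpy as np, cv2
from plant import robot
def ray(n,uv):
    c=robot.get_calibration(n); f=240/np.tan(np.radians(c["vertical_fov"]/2))
    R=cv2.Rodrigues(c["rvec"])[0]; t=np.array(c["tvec"])
    d=R.T@np.array([(uv[0]-c["cx"])/f,(uv[1]-c["cy"])/f,1]); return -R.T@t,d
def cast(n,uv,z):
    o,d=ray(n,uv); return o+d*(z-o[2])/d[2]
def proj(n,p):
    c=robot.get_calibration(n); f=240/np.tan(np.radians(c["vertical_fov"]/2))
    q=cv2.Rodrigues(c["rvec"])[0]@np.array(p)+c["tvec"]; return f*q[0]/q[2]+c["cx"],f*q[1]/q[2]+c["cy"]
def blob(im,lo,hi,box):
    x0,y0,x1,y1=box; m=cv2.inRange(cv2.cvtColor(im[y0:y1,x0:x1],cv2.COLOR_BGR2HSV),lo,hi)
    cs=cv2.findContours(m,cv2.RETR_EXTERNAL,cv2.CHAIN_APPROX_NONE)[0]
    c=max(cs,key=cv2.contourArea); mm=cv2.moments(c); r=cv2.minAreaRect(c)
    return np.array([mm["m10"]/mm["m00"]+x0,mm["m01"]/mm["m00"]+y0]),r,mm["m00"],cv2.boxPoints(r)+[x0,y0]
E
python3 - <<'E'
from h import *
im=cv2.imread("pics/top0.png"); box=(275,135,360,270)
P={}
for k,lo,hi,z in(("rib",(22,120,120),(35,255,255),.052),("bridge",(5,120,120),(17,255,255),.054),("label",(100,100,60),(125,255,255),.044)):
    c,r,a,b=blob(im,lo,hi,box); P[k]=cast("top",c,z); w=[cast("top",q,z)for q in b]
    print(k,c,P[k],a,np.linalg.norm(w[0]-w[1]),np.linalg.norm(w[1]-w[2]))
    i=0 if r[1][0]>0 and np.linalg.norm(w[0]-w[1])>np.linalg.norm(w[1]-w[2]) else 1
    e=w[i+1]-w[i]; print("  long edge yaw",np.degrees(np.arctan2(e[1],e[0])))
e=P["bridge"]-P["rib"];print("rib->bridge",np.linalg.norm(e),np.degrees(np.arctan2(e[1],e[0])))
c=im[130:280,265:375]; cv2.imwrite("pics/crop.png",cv2.resize(c,None,fx=4,fy=4,interpolation=cv2.INTER_CUBIC))
print("stick top",cast("top",(190,306),.33))
E
```

```text
rib [308.75132275 224.11111111] [0.49579207 0.27221653 0.052     ] 63.0 0.008481689173194182 0.045010658912549135
  long edge yaw -106.45801296588168
bridge [323.93302892 175.36073059] [0.60079838 0.24121488 0.054     ] 109.5 0.012328310619701804 0.05817356472071747
  long edge yaw -107.90007057416399
label [314.12170022 207.6393736 ] [0.53240804 0.26131179 0.044     ] 372.5 0.05126365879882025 0.03669383437760497
  long edge yaw -17.458364908184922
rib->bridge 0.10950538251403355 -16.448496283198992
stick top [0.32781083 0.45799777 0.33      ]
```

View pics/crop.png

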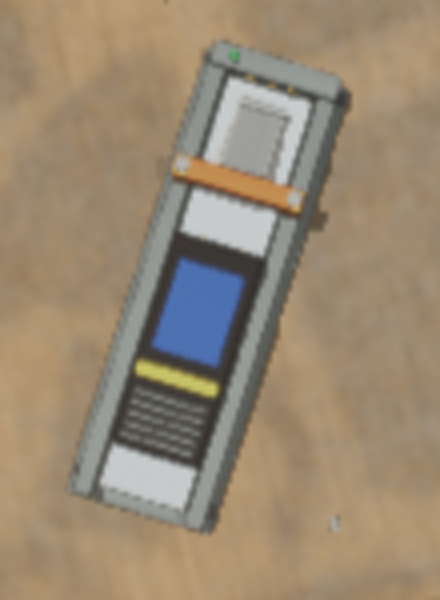

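```bash
python3 - <<'E'
from h import *
for a,b in(((283.75,252.5),(317.5,141.25)),((318,262.5),(351.25,155))):
    e=cast("top",b,.03)-cast("top",a,.03); print(np.linalg.norm(e),np.degrees(np.arctan2(e[1],e[0])))
e=np.array([np.cos(np.radians(-17)),np.sin(np.radians(-17)),0]); rib=np.array([.4958,.2722,.052])
print("side px of rib",proj("side",rib))
print("spray top",cast("top",(165,195),.27))
pad=rib-.0195*e
robot.set_gripper(0.0)
for y in(163,-17): print(y,[np.round(j,1) if (j:=robot.ik([*pad[:2],z],[180,0,y])) is not None else None for z in(.5,.15)])
print("raised",[robot.ik([.141,.583,z],[180,0,166.4]) for z in(.46,.5)])
E
```

```text
0.2547605456934668 -15.846671937818664
0.24619418089065118 -16.46244391554006
side px of rib (np.float64(316.2039314145071), np.float64(125.68339771903433))
spray top [0.51806691 0.52070244 0.27      ]
163 [array([ 16.6,   6.5,  27.3, 110.8,   0. ,  33.6]), array([ 16.6,  -0.6, -17.3,  73.4,   0. ,  33.6])]
-17 [array([  16.6,    6.5,   27.3,  110.8,    0. , -146.4]), array([  16.6,   -0.6,  -17.3,   73.4,    0. , -146.4])]
raised [array([ 63.9256973 ,  12.36960435,  29.29800525, 106.9284009 ,
         0.        ,  77.5256973 ]), array([ 63.9256973 ,  15.92545162,  37.98619808, 112.06074647,
         0.        ,  77.5256973 ])]
```

```bash
cat >> h.py <<'E'
YAW=-16.5; e=np.array([np.cos(np.radians(YAW)),np.sin(np.radians(YAW)),0])
rib=np.array([.4958,.2722,0]); pad=rib-.0195*e; ROT=[180,0,YAW+180]
def st(): 
    o=robot.observe(); print(round(o["time"],2),"tip",np.round(np.array(o["tool_pos"])-[0,0,robot.tip_reach],4),"along",round(float((np.array(o["tool_pos"])-rib)@e)*1e3,1),"F",np.round(o["ft_force"],1)); return o
E
python3 - <<'E'
from h import *
robot.line_to([.141,.583,.5],vel=.25)
robot.move_pose([*pad[:2],.5],ROT); st()
robot.line_to([*pad[:2],.15],vel=.25); st()
robot.pause(.2); st()
cv2.imwrite("pics/top1.png",cv2.resize(robot.grab_frame("top")[120:290,250:390],None,fx=4,fy=4))
cv2.imwrite("pics/side1.png",cv2.resize(robot.grab_frame("side")[60:180,250:400],None,fx=4,fy=4))
E
```

```text
3.47 tip [0.4766 0.2785 0.4275] along -20.2 F [0.4 0.6 1.1]
5.02 tip [0.4778 0.278  0.0788] along -18.9 F [ 0.1  1.3 -1. ]
5.22 tip [0.4776 0.2779 0.0783] along -19.1 F [-0.6 -0.2 -0. ]
```

View pics/side1.png

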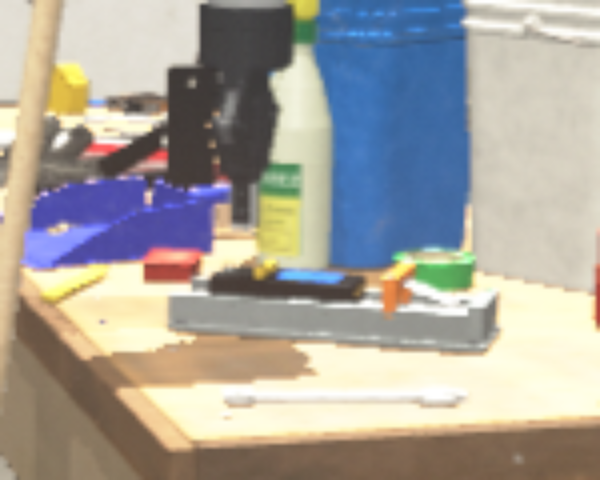

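View pics/top1.png

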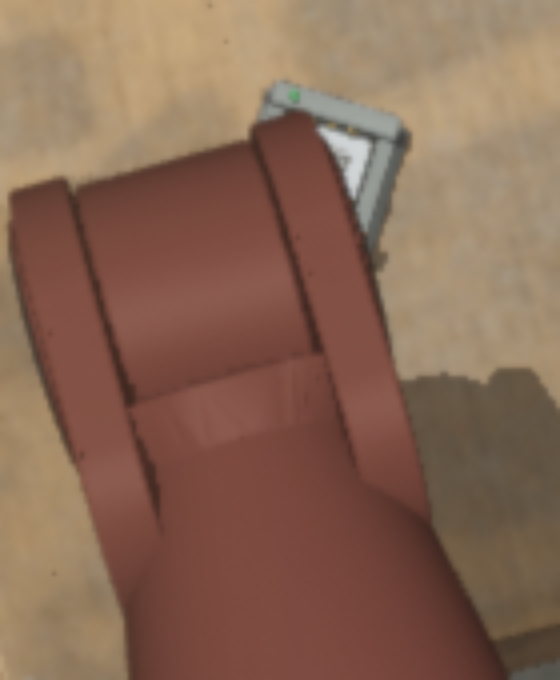

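The side view shows the closed tips at crop (243,222), just behind and above the yellow rib at (265,268), and the pack short of the bridge at (397,285). This matches the plan, so I descend under guard.

```bash
python3 - <<'E'
from h import *
tr=robot.tip_reach
print(robot.line_to([*pad[:2],.055+tr],vel=.1,guard=6)); st()
print(robot.line_to([*pad[:2],.038+tr],vel=.02,guard=5)); st()
for z in(.038,.035):
    robot.line_to([*pad[:2],z+tr],vel=.03); robot.pause(.15); st()
E
```

```text
False
5.69 tip [0.4766 0.2776 0.0543] along -20.0 F [ 0.1 -0.1  0. ]
True
6.31 tip [0.4771 0.2778 0.043 ] along -19.5 F [-1.8 -0.1  8.5]
6.77 tip [0.4772 0.2778 0.0389] along -19.4 F [-3.4 -0.6  9.8]
7.17 tip [0.4772 0.2779 0.036 ] along -19.4 F [-5.3 -1.9 10.8]
```

```bash
python3 - <<'E'
from h import *
tr=robot.tip_reach
for d in(.02,.04,.055,.07,.085):
    p=pad+d*e; g=robot.line_to([*p[:2],.0345+tr],vel=.06,guard=30); st()
    if g: print("guard"); break
robot.pause(.1); st()
cv2.imwrite("pics/side2.png",cv2.resize(robot.grab_frame("side")[60:180,250:400],None,fx=4,fy=4))
E
```

```text
7.65 tip [0.4964 0.2725 0.0355] along 0.5 F [-4.6  0.  11.6]
8.13 tip [0.5156 0.2668 0.0356] along 20.6 F [-4.5  1.  11.7]
8.53 tip [0.53   0.2625 0.0356] along 35.6 F [-5.   1.5 13. ]
8.93 tip [0.5437 0.2584 0.0348] along 49.8 F [-4.9  2.4  7.2]
9.33 tip [0.5568 0.2543 0.0341] along 63.6 F [-9.7  3.7  7.5]
9.43 tip [0.5568 0.2543 0.0341] along 63.6 F [-10.    3.6   7.7]
```

View pics/side2.png

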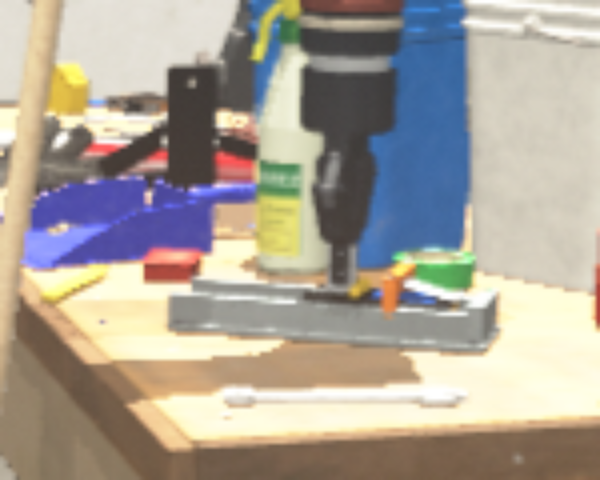

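The side view shows the pack sunk and under the bridge, with the tips against the rib at crop (350,285) and a small gap to the bridge at (390,290). I now push the last stretch under guard.

```bash
python3 - <<'E'
from h import *
tr=robot.tip_reach
for d in(.095,.103,.110,.116):
    p=pad+d*e; g=robot.line_to([*p[:2],.0345+tr],vel=.03,guard=18); o=st()
    if g: print("guard",d); break
robot.pause(.3); st()
cv2.imwrite("pics/side3.png",cv2.resize(robot.grab_frame("side")[60:180,250:400],None,fx=4,fy=4))
E
```

```text
9.97 tip [0.5661 0.2516 0.0341] along 73.3 F [-11.5   3.5   8. ]
10.38 tip [0.5725 0.2498 0.0341] along 79.9 F [-19.1   5.3  13.8]
10.59 tip [0.5727 0.2498 0.0342] along 80.1 F [-3.3  0.5  7.1]
guard 0.11
10.89 tip [0.5726 0.2498 0.0341] along 80.0 F [-3.1 -0.3  7.8]
```

View pics/side3.png

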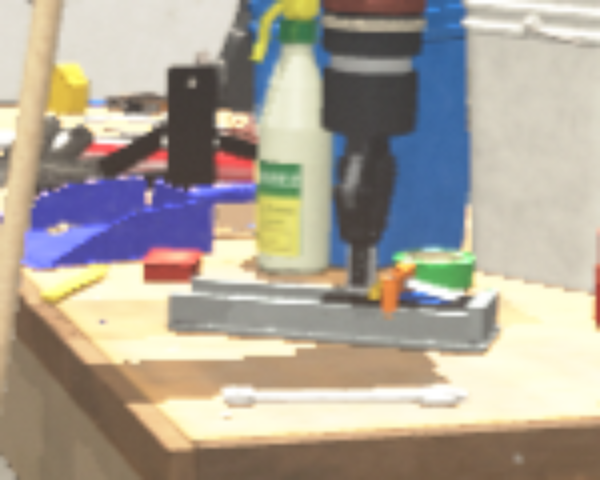

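The rise in force at 80 mm fits the expected 78.5 mm. I push once more to confirm the hard stop, then ease off and lift away.

```bash
python3 - <<'E'
from h import *
tr=robot.tip_reach
g=robot.line_to([*(pad+.112*e)[:2],.0345+tr],vel=.03,guard=35); print(g); st()
p=np.array(robot.observe()["tool_pos"])
robot.line_to([*(p-.001*e)[:2],.0345+tr],vel=.03); st()
robot.line_to([*(p-.003*e)[:2],.06+tr],vel=.06); st()
robot.line_to([*(p-.03*e)[:2],.15+tr],vel=.2)
robot.line_to([*(pad-.05*e)[:2],.3+tr],vel=.2)
robot.move_pose([.40,-.15,.45],ROT); robot.pause(.3); st()
im=robot.grab_frame("top"); cv2.imwrite("pics/topfull.png",im)
cv2.imwrite("pics/top4.png",cv2.resize(im[120:290,250:390],None,fx=4,fy=3.5,interpolation=cv2.INTER_CUBIC))
P={}
for k,lo,hi,z in(("rib",(22,120,120),(35,255,255),.046),("bridge",(5,120,120),(17,255,255),.054)):
    c=blob(im,lo,hi,(275,135,360,270)); P[k]=cast("top",c[0],z); print(k,c[0],P[k],c[2])
print((P["bridge"]-P["rib"])@e)
E
```

```text
True
11.23 tip [0.5733 0.2496 0.0342] along 80.7 F [-3.   0.4  5.7]
11.48 tip [0.573  0.2498 0.0352] along 80.4 F [ 0.2 -2.   6.3]
12.06 tip [0.5703 0.2505 0.06  ] along 77.6 F [ 0.2  0.  -0.5]
15.73 tip [ 0.4002 -0.1496  0.3773] along 28.1 F [ 0.8 -0.2  0.2]
rib [321.5826972  182.63104326] [0.58652878 0.24598513 0.046     ] 65.5
bridge [324.11259259 175.35555556] [0.6008149  0.24083137 0.054     ] 112.5
0.01516155419562983
```

View pics/top4.png

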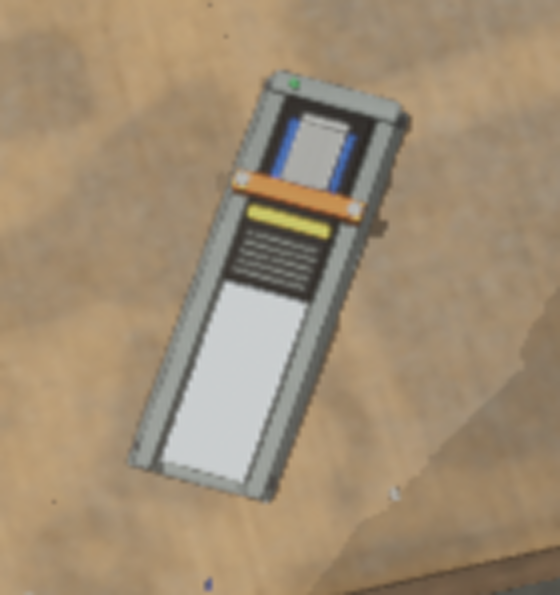

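The pack's nose is at the end stop (crop (320,110)), the rib is 15 mm from the bridge (16 mm expected when home), and the arm is clear of the dock, so I hand in.

```bash
python3 -c "
from plant import robot
print(robot.job_done())"
```

```text
the job is handed in; nothing more can be done
None
```

The battery pack was pressed down, slid under the bridge and leaf spring and pushed home against the end stop; I then let go, drew the arm clear and handed the job in after about 16 s of the 38 s allowed.

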